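# Find the spindle's flat and hold the set-screw collar on it

### The arm

A 6-joint arm with a two-finger parallel gripper is mounted at the origin on the work surface. World frame = base frame: x ahead of the robot, y to its left, z up, the work surface at z = 0. Lengths are in m, angles in rad, forces in N, time in s.
With the tool pointing down it reaches from about 0.25 to 0.775 m from the base axis. Payload 4 kg.
Tool frame: the origin (TCP) lies midway between the tips of the shut fingers; the grasp point (between the pads) lies 19 mm behind it (robot.grasp_offset is the distance from the TCP to the grasp point, in m); z points along the fingers, y is the line along which they close (so a half turn about z gives the same grasp; the last joint's range is limited). The gripper opens to 94 mm and grips with 3 to 60 N. Pads are 16 mm wide; open, the fingers measure 119 mm over their backs; the gripper's body (75 mm by 177 mm) begins 78 mm behind the grasp point.
Start: joints at [1.118, 0.087, 1.371, -0, 1.684, -0.103], TCP at [0.189, 0.517, 0.206] pointing down, gripper open.
Joint ranges: [-3.1, 3.1], [-0.76, 2.03], [0.27, 2.55], [-1.08, 4.22], [0.17, 2.65], [-2.57, 2.57]. Speed limits (rad/s): [2.79, 2.79, 3.14, 3.14, 3.14, 3.14].

### API

Orientations are given as [roll, pitch, yaw] about the fixed x, y, z axes, in that order (R = Rz(yaw) Ry(pitch) Rx(roll)).
In Python, from plant import status, imaging, robot gives the robot as it stands.
- The arm moves only by the shell command python3 -m creep 'ROWS'. ROWS is JSON, a list that holds one entry, the list of rows, each a list of 7 numbers: the closure, from 0 (fully open) to 1 (shut), then the shift along the tool's x, y, z in m, then the turn, a rotation vector about the tool's x, y, z in degrees. A call has 1 to 12 rows; each row is the pose to reach, as a shift and turn from the pose commanded when the call began, along the tool's axes at that moment; what a row does not reach only later rows make up. A row lasts 1/8 s, in which the tool goes at most 62.5 mm and 10.7 degrees, less where a joint would pass 70% of its speed; a pose out of reach is approached as far as the arm can. A call with a gripper value outside its range is refused whole. The fingers move at their own pace and stop on an object; the grip force is fixed at half the most. Time passes only in rows, so rows that repeat a pose let the fingers close. It gives the time, the measured TCP pose, the force, the opening and the grip force at its end, in the units of the state.
- status.get_obs(): the state, without advancing time (a new reading comes with each control period).
- imaging.snapshot(name): name is "scene" or "top" or "wrist"; returns the picture (384x512x3 uint8, red, green, blue); there is no depth.
- imaging.camera_params(name): a dict with "fx", "fy", "cx", "cy" (pixels), "origin" and "attitude" of the camera in the world. Camera axes: x right, y up, looking along -z (the intrinsics and any distortion apply to the point x, -y, -z); pixel columns grow to the right and rows downward; lengths in m; the calibration is good to about 2 mm. A picture is of the moment at which its call begins: read the wrist's pose just before it. camera_params takes no time and is no camera call; for the wrist camera it gives the pose at the moment of the call.
- robot.job_done(): hands the job in; it is judged then, once.
The state is a dict: "t": time; "joints": joint angles; "dq": joint speeds; "joint_efforts": joint torques, N m; "position": TCP position; "eef_rot": TCP orientation; "contact_force": force on the tool from outside, world axes, zero at the start; "torque": the same for the moment, N m; "opening": finger opening in m; "grip_force": force on a finger pad.
Only numpy, scipy, OpenCV 4.12 (cv2) and the standard library are available. Lean on these libraries where they do the work, as an engineer would, in place of code of your own. Each camera call takes 0.05 s, during which the arm holds its last target. There are 200 camera calls.

### The job

The turntable is being refitted: pinch its bare upright spindle with the fingers on the spindle's flat and turn it until the flat squarely faces the tip of the hex key, then let go of it. Then pick up the collar that has the set-screw, slide it down over the spindle with its screw facing the flat and the key, until its top is flush with the end of the spindle. Finish while still gripping the collar there, flush and upright, with the screw's tip pushed against the flat, and leave the other things on the bench where they are.

Things in the scene. Friction and masses are not known exactly. Their poses are not given: they have to be found in the camera images.
- foot: the turntable's foot: a round dark-green cast foot, 176 mm across, falling from a 52 mm high middle hub to a 12 mm rim, fixed to the bench. A fixed steel holder with a level 6 mm hex key stands beside it (its post is 118 mm from the spindle's axis, the highest point of the holder is 114 mm above the bench). Origin: under the spindle's axis, on the bench; z up; x points level from the spindle's axis towards the key.
- key_tip (a point): the end of the hex key that points at the spindle: 80 mm from the spindle's axis, 107 mm above the bench
- spindle (a joint): how far the spindle is turned (rad): 0 = its flat faces the key; it grows counter-clockwise seen from above. Turns freely both ways by up to 3.1 rad against a light friction of about 0.06 N m and stays where it is left. It starts 0.6 to 1.5 rad from 0, on the counter-clockwise side.
- spindle_end (a point): centre of the spindle's upper end, 125 mm above the bench. The bare steel spindle stands upright on the foot's axis: diameter 22 mm, D-shaped, with one flat 17 mm wide, 7 mm from the axis, over the whole upper 67 mm; so it measures 18 mm across flat and back, 22 mm elsewhere. A hand closing across the flat settles on it and feels 18 mm. Its upper rim is chamfered 3 mm (1.5 mm on the flat). Below, at 58 mm above the bench, is a wider shoulder, 34 mm across.
- spindle_flat: the spindle's flat; origin at the middle of the flat's face, 90 mm above the bench and 7 mm from the spindle's axis; x points straight out of the flat, z up
- collar: the steel collar with the set-screw, loose, standing on the bench: a ring 36 mm high, 42 mm outside, bore 26 mm, about 0.26 kg, with two flat spanner cheeks 22 mm wide, 43 mm apart across y (grip there). A set-screw lies along its +x at 18 mm height: its dark head stands out to 26.5 mm from the axis, its 6 mm wide tip stands into the bore to 8.3 mm from the axis, so the collar passes over the spindle only with the screw over the flat. Origin: centre of its underside; z up.
- collar_top (a point): centre of the collar's upper rim, 36 mm above its underside
- screw_tip (a point): inner end of the collar's set-screw
- spacer: plain steel ring, no screw, 44 mm across and 30 mm high, loose on the bench: to be left alone; origin under its centre
- jam_nut: dark hexagonal nut, 40 mm across its flats, 18 mm high, loose on the bench: to be left alone; origin under its centre
- loop_tool: clay loop tool with a pale wooden handle, about 180 mm long and 16 mm thick, lying loose just right of the turntable's foot: to be left alone; origin under the middle of its handle, along x
- trim_tool: clay loop tool with a darker wooden handle, about 200 mm long and 16 mm thick, lying loose at the far side on the right: to be left alone; origin under the middle of its handle, along x
- tea_bowl: terracotta cup, 90 mm across, 62 mm high, loose: to be left alone; origin under its centre

How it is judged:
On the way, in this order (a step that is already met when the one before it is completed fails the run):
1. the spindle is turned, with the fingers on its flat, until the flat faces the key (within 0.2 rad), the collar still on the bench (value of joint spindle between -0.2 and 0.2 rad and contact force between the fingers and spindle_flat above 2 N and distance of collar from where it was at the start of the episode below 0.03 m), for 0.2 s.
2. the spindle is let go and the collar is lifted off the bench in the fingers (contact force between the fingers and spindle_flat below 0.1 N and height (world z) of collar above 0.03 m and contact force between the fingers and collar above 2 N), for 0.2 s.
At the end, for the whole second after the job is handed in: The collar is around the spindle, held by the fingers (over 3 N), its top flush with the spindle's end within 5 mm, upright within 0.12 rad, its screw square to the flat within 0.2 rad and pushed against it with more than 1 N, the flat still facing the key within 0.25 rad, all at rest (horizontal distance between collar and spindle_end below 0.006 m and z of collar_top in the frame of spindle_end between -0.005 and 0.005 m and angle between collar's own z axis and vertical below 0.12 rad and angle between the x axis of collar and the x axis of spindle_flat, either way round below 0.2 rad and x of screw_tip in the frame of spindle_flat above -0.003 m and contact force between collar and spindle_flat above 1 N and contact force between the fingers and collar above 3 N and value of joint spindle between -0.25 and 0.25 rad and linear speed of collar below 0.02 m/s); the arm keeps its last pose, push and grip.
It fails at once if another thing on the bench is moved by more than 30 mm (distance of any of spacer, jam_nut, loop_tool, trim_tool, tea_bowl from where it was at the start of the episode above 0.03 m).
It also fails if it takes over 56 s, if anything falls off the work surface, if the arm or the gripper's body presses on something with over 40 N, if the wrist force passes 120 N, or if a joint passes its speed limit or range.

## Working session

There is one attempt and no reset: what is moved stays moved. The work goes in short steps, Python scripts to look and compute and a shell command to move; the robot and the scene stay as the last step left them, time stands still between calls to the robot, and variables do not carry over. Pictures are saved under pics/ and viewed, at most 10 in all, crops included, and the job is handed in when it is done.

```bash
mkdir -p pics; ls; python3 - <<'E'
from plant import status, imaging, robot
import cv2,numpy as np
print(status.get_obs()); print(robot.grasp_offset)
for n in ("scene","top","wrist"):
    p=imaging.camera_params(n);print(n,p)
    cv2.imwrite(f"pics/{n}0.png",imaging.snapshot(n)[...,::-1])
a=cv2.imread("pics/scene0.png");b=cv2.imread("pics/top0.png")
E
```

```text
pics
{'t': 0.0, 'joints': array([ 1.11793997e+00,  8.79194763e-02,  1.37226656e+00,  3.43174299e-06,
        1.68358736e+00, -1.03068676e-01]), 'dq': array([-0.00065395, -0.00087943, -0.00142134, -0.00080237,  0.0007741 ,
       -0.00067787]), 'joint_efforts': array([-9.69503526e-04, -3.40160608e+01, -3.02431798e+01,  7.16894749e-02,
        3.28891631e-02, -1.78798314e-04]), 'position': array([0.18822697, 0.516198  , 0.20431735]), 'eef_rot': array([-3.13942383e+00, -2.27761692e-04,  2.79180511e+00]), 'contact_force': array([0.74203118, 0.35542879, 0.29324114]), 'torque': array([0.03386517, 0.03789243, 0.01986114]), 'grip_force': 0.0, 'opening': 0.09371232685082369}
0.0188
scene {'fx': 362.6820806496717, 'fy': 362.6820806496717, 'cx': 253.7023479960545, 'cy': 193.44806934425043, 'origin': array([ 1.08344938, -0.33411016,  0.67028392]), 'attitude': array([ 0.82329181, -0.01324682,  0.99318565])}
top {'fx': 427.9823593378126, 'fy': 427.9823593378126, 'cx': 247.18048661717327, 'cy': 190.83848212621663, 'origin': array([0.3540524 , 0.02402105, 1.3315408 ]), 'attitude': array([ 0.1694223 , -0.01003392, -1.58613406])}
wrist {'fx': 267.95505862835927, 'fy': 267.95505862835927, 'cx': 258.3022759040043, 'cy': 192.70918486100084, 'origin': array([0.10932726, 0.5453361 , 0.38426084]), 'attitude': array([-0.28943834,  0.00320465,  1.22113235])}
```

View pics/scene0.png

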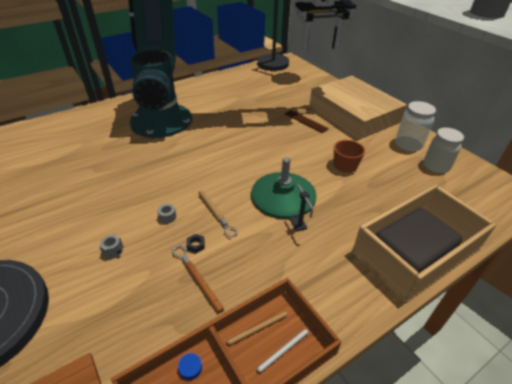

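View pics/top0.png

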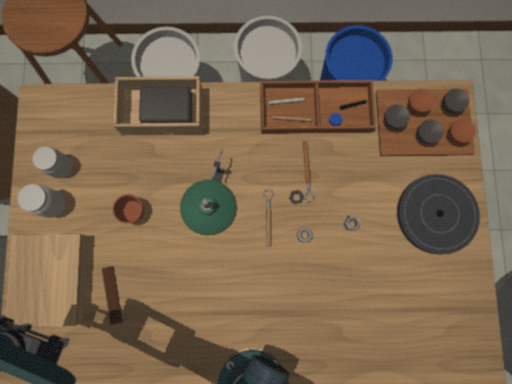

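The scene picture shows the foot with its spindle at (286,165) and the key holder at (303,205). It also shows a ring at (112,245), which looks like the collar, another ring at (167,213), and the nut at (196,242). In the top picture these are the spindle at (208,206), the key at (219,165), the collar at (352,223), the spacer at (305,235) and the nut at (296,197).

```bash
cat > h.py <<'E'
import numpy as np,cv2
from scipy.spatial.transform import Rotation as R
from plant import status, imaging, robot
def ray(p,u,v):
    d=np.array([(u-p['cx'])/p['fx'],-(v-p['cy'])/p['fy'],-1.])
    return p['origin'],R.from_euler('xyz',p['attitude']).as_matrix()@d
def onz(p,u,v,z):
    o,d=ray(p,u,v);return o+d*(z-o[2])/d[2]
def proj(p,X):
    c=R.from_euler('xyz',p['attitude']).as_matrix().T@(np.array(X,float)-p['origin'])
    return np.array([p['cx']+p['fx']*c[0]/-c[2],p['cy']-p['fy']*c[1]/-c[2]])
E
python3 - <<'E'
from h import *
S=imaging.camera_params("scene");T=imaging.camera_params("top")
a=cv2.imread("pics/scene0.png");b=cv2.imread("pics/top0.png")
hsv=cv2.cvtColor(b,cv2.COLOR_BGR2HSV)
m=cv2.inRange(hsv,(60,100,20),(95,255,140));m[:160]=0;m[250:]=0
c=max(cv2.findContours(m,0,2)[0],key=cv2.contourArea)
(u,v),(w,h),_=cv2.fitEllipse(cv2.convexHull(c));print("foot ell",u,v,w,h,onz(T,u,v,0.012))
for n,t,s in (("collar",(352,223),(112,243)),("spacer",(305,235),(167,212)),("nut",(296,197),(196,242))):
    print(n,onz(T,*t,.03),onz(S,*s,.03))
print("key tip/post",onz(T,219,165,.107),"spindle",onz(T,208,204,.125),onz(S,286,159,.125))
f=lambda i,x,y,w,h,k:cv2.resize(i[y:y+h,x:x+w],None,fx=k,fy=k,interpolation=cv2.INTER_CUBIC)
A=f(b,170,140,90,100,4);B=f(b,280,180,100,70,4);C=f(a,235,140,100,100,4);D=f(a,90,195,120,70,4)
out=np.zeros((800,800,3),np.uint8)
out[:400,:360]=A;out[:400,400:800]=C;out[400:680,:400]=B;out[400:680,400:800]=D[:,:400]
cv2.imwrite("pics/c1.png",cv2.resize(out,(600,600)))
E
```

```text
foot ell 190.28187561035156 215.69740295410156 10.77252197265625 15.557123184204102 [0.50395395 0.18450725 0.012     ]
collar [ 0.47249164 -0.31100838  0.03      ] [ 0.47647584 -0.30875144  0.03      ]
spacer [ 0.43808338 -0.16590036  0.03      ] [ 0.45189229 -0.16599199  0.03      ]
nut [ 0.55517256 -0.14258451  0.03      ] [ 0.57501218 -0.14850594  0.03      ]
key tip/post [0.64127672 0.08994329 0.107     ] spindle [0.52381115 0.1207032  0.125     ] [0.5322988 0.1289262 0.125    ]
```

View pics/c1.png

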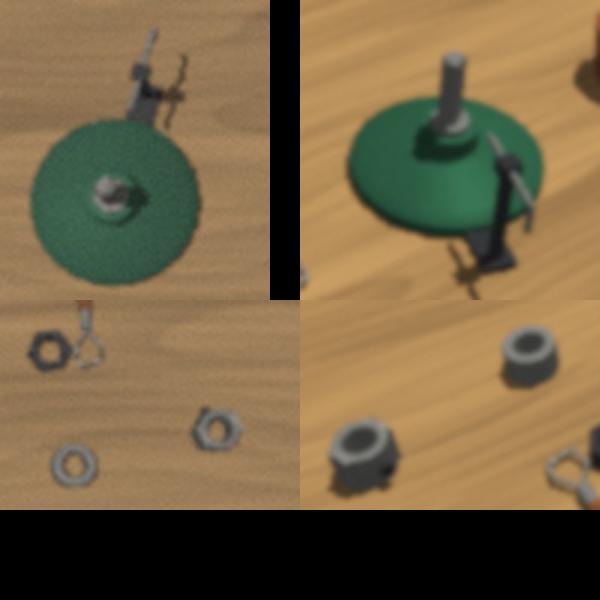

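The crops show the collar's dark screw head pointing up-left of its ring in the top view, a yaw of about 0.57. The holder's top is near top-view pixel (218,165), 118 mm from the spindle. I'll move over the spindle and look from close up.

```bash
cat >> h.py <<'E'
def delta(pos,yaw):
    s=status.get_obs();M=R.from_euler('xyz',s['eef_rot'])
    d=M.as_matrix().T@(np.array(pos)-s['position'])
    G=R.from_euler('xyz',[np.pi,0,yaw])
    print('t',round(s['t'],2),'shift',d.round(4),'turn',(M.inv()*G).as_rotvec(degrees=True).round(1),'now',s['position'].round(4),s['eef_rot'].round(3))
E
python3 - <<'E'
from h import *
delta([.526,.124,.19],2.33)
E
```

```text
t 0.15 shift [-0.4517 -0.2528  0.0149] turn [-0.1  0.  26.5] now [0.1883 0.5163 0.2046] [-3.14  -0.     2.792]
```

```bash
python3 -m creep '[[[0,-0.452,-0.253,0.015,0,0,26.5],[0,-0.452,-0.253,0.015,0,0,26.5],[0,-0.452,-0.253,0.015,0,0,26.5],[0,-0.452,-0.253,0.015,0,0,26.5],[0,-0.452,-0.253,0.015,0,0,26.5],[0,-0.452,-0.253,0.015,0,0,26.5],[0,-0.452,-0.253,0.015,0,0,26.5],[0,-0.452,-0.253,0.015,0,0,26.5],[0,-0.452,-0.253,0.015,0,0,26.5],[0,-0.452,-0.253,0.015,0,0,26.5],[0,-0.452,-0.253,0.015,0,0,26.5]]]'; python3 - <<'E'
from h import *
s=status.get_obs();print(s['joints'].round(3))
W=imaging.camera_params("wrist");im=imaging.snapshot("wrist")[...,::-1]
cv2.imwrite("pics/w1.png",im)
x=proj(W,[.526,.124,.125]);print(W['origin'],W['attitude'],x)
np.save("w1.npy",W)
cv2.imwrite("pics/w1b.png",cv2.resize(im,(800,600),interpolation=cv2.INTER_CUBIC))
E
```

```text
t: 1.52
position: [0.5255, 0.1255, 0.1905]
eef_rot: [3.141, -0.001, 2.331]
contact_force: [-0.9, 0.4, -0.4]
opening: 0.094
grip_force: 0.0
[ 1.290e-01  6.900e-02  1.419e+00  1.000e-03  1.653e+00 -6.310e-01]
[0.46738171 0.18594234 0.37043219] [-2.89152505e-01  5.20092502e-04  7.60349335e-01] [258.2125596  204.84789448]
```

View pics/w1b.png

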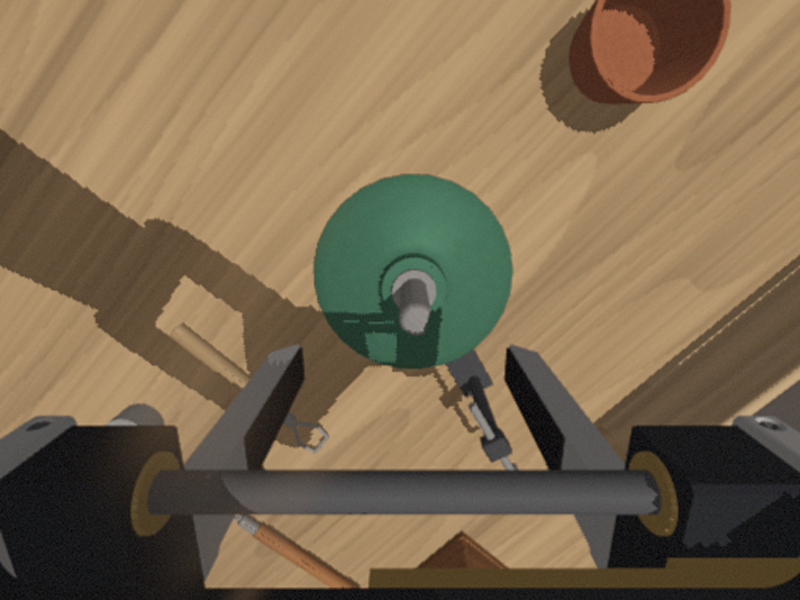

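The wrist picture shows the spindle's end at (414,319) in the 800x600 copy, with the key's tip at about (474,403). I'll measure these and enlarge the spindle's end.

```bash
python3 - <<'E'
from h import *
W=np.load("w1.npy",allow_pickle=True).item();im=cv2.imread("pics/w1.png");T=imaging.camera_params("top")
k=1.5625
sp=onz(W,414/k,319/k,.125);kt=onz(W,474/k,403/k,.107);print("spindle",sp,"tip",kt,np.hypot(*(kt-sp)[:2]),np.arctan2(*(kt-sp)[1::-1]))
for n,P,f in (("wrist",W,"w1"),("top",T,"top0")):
    i=cv2.imread(f"pics/{f}.png");h=cv2.cvtColor(i,cv2.COLOR_BGR2HSV);m=cv2.inRange(h,(70,60,15),(95,255,200))
    if n=="top":m[:160]=0;m[250:]=0;m[:,:170]=0;m[:,245:]=0
    m=cv2.morphologyEx(m,cv2.MORPH_OPEN,np.ones((3,3)))
    c=max(cv2.findContours(m,0,1)[0],key=cv2.contourArea);e=cv2.fitEllipse(cv2.convexHull(c));print(n,e,onz(P,*e[0],.012))
c=im[165:265,210:340];cv2.imwrite("pics/c2.png",cv2.resize(c,(780,600),interpolation=cv2.INTER_CUBIC))
E
```

```text
spindle [0.53024622 0.12901206 0.125     ] tip [0.60922641 0.10889511 0.107     ] 0.08150190891112674 -0.24940553280637656
wrist ((264.0736999511719, 173.5206756591797), (122.76892852783203, 125.21192932128906), 73.5376968383789) [0.52759383 0.13380843 0.012     ]
top ((207.76039123535156, 206.99169921875), (53.1422233581543, 53.67586898803711), 44.72405242919922) [0.53034426 0.13050059 0.012     ]
```

View pics/c2.png

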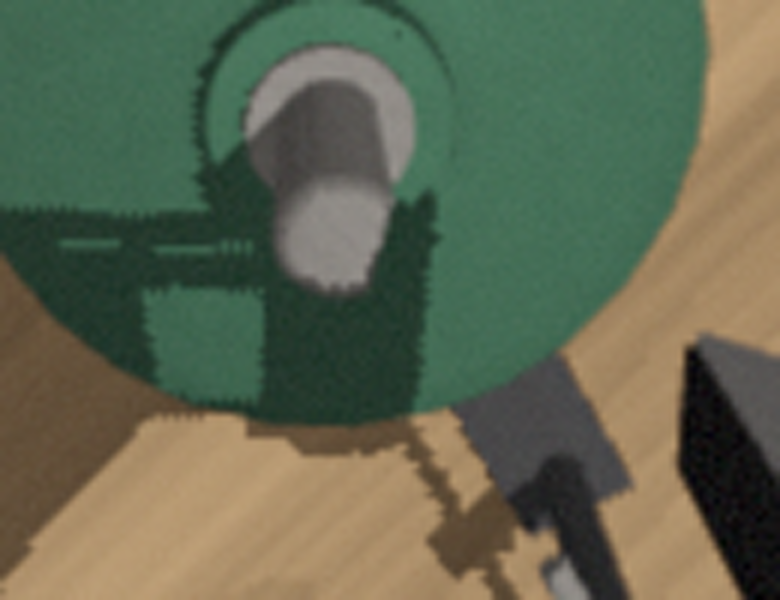

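The enlargement shows the spindle's flat on the right of its end face, with its edge running from (388,205) to (365,290). Its normal is about 0.50 rad in the world and the key direction about -0.25, so theta is about 0.75. I'll turn the tool to yaw 2.07 and descend.

```bash
python3 - <<'E'
from h import *
delta([.5295,.1300,.081],2.07)
E
```

```text
t 1.57 shift [0.0003 0.0058 0.1097] turn [ 0. -0. 15.] now [0.5255 0.1257 0.1907] [ 3.141e+00 -1.000e-03  2.332e+00]
```

```bash
python3 -m creep '[[[0,0,0.006,0.02,0,0,10],[0,0,0.006,0.06,0,0,15],[0,0,0.006,0.11,0,0,15],[0,0,0.006,0.11,0,0,15],[1,0,0.006,0.11,0,0,15],[1,0,0.006,0.11,0,0,15],[1,0,0.006,0.11,0,0,15],[1,0,0.006,0.11,0,0,15],[1,0,0.006,0.11,0,0,15],[1,0,0.006,0.11,0,0,15]]]'
```

```text
t: 2.82
position: [0.5308, 0.1282, 0.0805]
eef_rot: [-3.142, -0.0, 2.067]
contact_force: [1.6, -0.0, 0.7]
opening: 0.0373
grip_force: 0.0
```

```bash
python3 -m creep '[[[1,0,0,0,0,0,0],[1,0,0,0,0,0,0],[1,0,0,0,0,0,0],[1,0,0,0,0,0,0],[1,0,0,0,0,0,0],[1,0,0,0,0,0,0]]]'; python3 -c "
from plant import status;s=status.get_obs();print(s['torque'],s['joints'].round(2))"
```

```text
t: 3.58
position: [0.5307, 0.1282, 0.0804]
eef_rot: [-3.141, -0.0, 2.067]
contact_force: [-0.3, -1.2, -0.4]
opening: 0.0177
grip_force: 30.0
[-0.00733562  0.03886956 -0.01154578] [ 0.13  0.14  1.57  0.    1.44 -0.36]
```

```bash
python3 - <<'E'
from h import *
delta([.5306,.1297,.0804],np.pi/2-.265)
E
```

```text
t 3.58 shift [ 0.0013  0.0006 -0.    ] turn [-0.   0.  43.6] now [0.5307 0.1282 0.0804] [-3.141 -0.     2.067]
```

```bash
python3 -m creep '[[[1,0.0002,0.0001,0,0,0,6],[1,0.0004,0.0002,0,0,0,13],[1,0.0006,0.0003,0,0,0,20],[1,0.0008,0.0004,0,0,0,27],[1,0.001,0.0005,0,0,0,34],[1,0.0012,0.0006,0,0,0,40],[1,0.0013,0.0006,0,0,0,43.6],[1,0.0013,0.0006,0,0,0,43.6],[1,0.0013,0.0006,0,0,0,43.6],[1,0.0013,0.0006,0,0,0,43.6],[1,0.0013,0.0006,0,0,0,43.6]]]'; python3 - <<'E'
from h import *
s=status.get_obs();print(s['torque'],s['joints'].round(2))
W=imaging.camera_params("wrist");im=imaging.snapshot("wrist")[...,::-1];np.save("w2.npy",W)
cv2.imwrite("pics/w2.png",cv2.resize(im,(800,600),interpolation=cv2.INTER_CUBIC))
E
```

```text
t: 4.95
position: [0.53, 0.1296, 0.0803]
eef_rot: [-3.14, 0.001, 1.307]
contact_force: [-4.9, -1.8, 2.7]
opening: 0.0176
grip_force: 30.0
[-0.25299526  0.86350893 -0.03952518] [ 0.14  0.14  1.57 -0.    1.44  0.4 ]
```

View pics/w2.png

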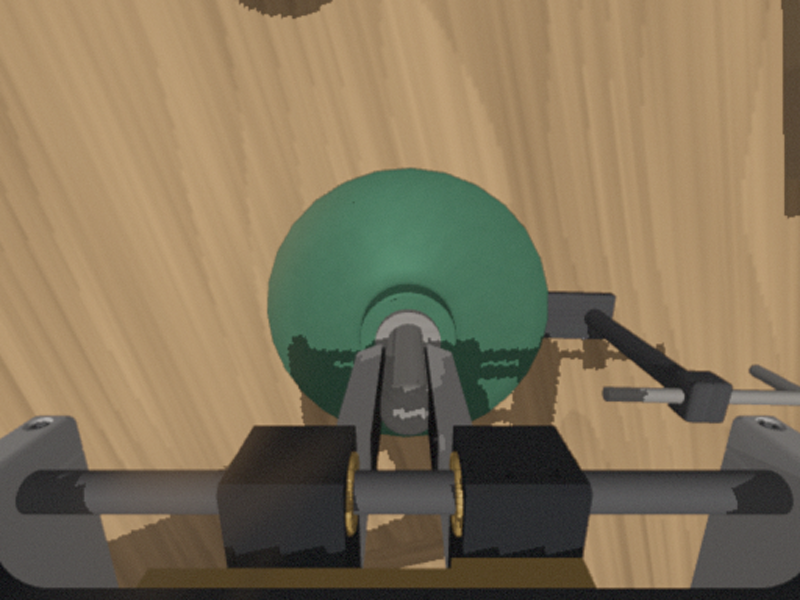

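The wrist picture shows the fingers on the spindle and the key nearly along the closing line, its tip at (605,394) and the rod running to (798,398). I'll compute the key's direction and plan the release, lifting and going to look at the collar.

```bash
python3 - <<'E'
from h import *
W=np.load("w2.npy",allow_pickle=True).item();k=1.5625
a=onz(W,605/k,394/k,.107);b=onz(W,798/k,398/k,.107);d=b-a;print(a,b,np.arctan2(d[1],d[0]))
for ax in ([.532,.129],[.5305,.1300]):
    print(np.hypot(*(a[:2]-ax)),np.arctan2(*(a[:2]-ax)[::-1]))
delta([.53,.1295,.20],np.pi/2-.265)
delta([.474,-.310,.16],.57)
E
```

```text
[0.60826134 0.10630935 0.107     ] [0.68437668 0.08387539 0.107     ] -0.28662081362995573
0.07956543310687983 -0.28919661723134105
0.0812900576941515 -0.2957251354272257
t 5.0 shift [-1.000e-04 -2.000e-04 -1.196e-01] turn [-0.1  0.   0.1] now [0.53   0.1295 0.0804] [-3.140e+00  1.000e-03  1.307e+00]
t 5.0 shift [-0.4389  0.0606 -0.0794] turn [-0.1  0.1 42.2] now [0.53   0.1295 0.0804] [-3.140e+00  1.000e-03  1.307e+00]
```

```bash
python3 -m creep '[[[1,0,0,0,0,0,1.4],[1,0,0,0,0,0,1.4],[1,0,0,0,0,0,1.4],[1,0,0,0,0,0,1.4],[0,0,0,0,0,0,1.4],[0,0,0,0,0,0,1.4],[0,0,0,0,0,0,1.4],[0,0,0,0,0,0,1.4],[0,0,0,-0.05,0,0,1.4],[0,0,0,-0.11,0,0,1.4],[0,0,0,-0.11,0,0,1.4]]]'; python3 - <<'E'
from h import *
delta([.474,-.310,.16],.57)
E
```

```text
t: 6.38
position: [0.5341, 0.1302, 0.1974]
eef_rot: [3.13, -0.006, 1.282]
contact_force: [0.3, -0.0, -0.2]
opening: 0.0843
grip_force: 0.0
t 6.38 shift [-0.4393  0.0672  0.0357] turn [ 0.5 -0.6 40.8] now [0.5341 0.1302 0.1974] [ 3.13  -0.006  1.282]
```

```bash
python3 -m creep '[[[0,-0.44,0.067,0.036,0,0,40.8],[0,-0.44,0.067,0.036,0,0,40.8],[0,-0.44,0.067,0.036,0,0,40.8],[0,-0.44,0.067,0.036,0,0,40.8],[0,-0.44,0.067,0.036,0,0,40.8],[0,-0.44,0.067,0.036,0,0,40.8],[0,-0.44,0.067,0.036,0,0,40.8],[0,-0.44,0.067,0.036,0,0,40.8],[0,-0.44,0.067,0.036,0,0,40.8],[0,-0.44,0.067,0.036,0,0,40.8],[0,-0.44,0.067,0.036,0,0,40.8]]]'; python3 - <<'E'
from h import *
s=status.get_obs();print(s['joints'].round(2),s['dq'].round(3))
W=imaging.camera_params("wrist");im=imaging.snapshot("wrist")[...,::-1];np.save("w3.npy",W)
cv2.imwrite("pics/w3.png",im);x=proj(W,[.474,-.31,.036]).astype(int);print(x)
c=im[max(0,x[1]-60):x[1]+60,x[0]-80:x[0]+80];print(x[0]-80,max(0,x[1]-60),c.shape)
cv2.imwrite("pics/c3.png",cv2.resize(c,None,fx=5,fy=5,interpolation=cv2.INTER_CUBIC))
E
```

```text
t: 7.75
position: [0.4702, -0.3097, 0.1548]
eef_rot: [3.141, -0.0, 0.572]
contact_force: [0.7, -1.2, -0.9]
opening: 0.0937
grip_force: 0.0
[-0.68  0.13  1.42  0.    1.59  0.32] [-0.004  0.002 -0.005 -0.002 -0.    -0.001]
[260 185]
180 125 (120, 160, 3)
```

View pics/c3.png

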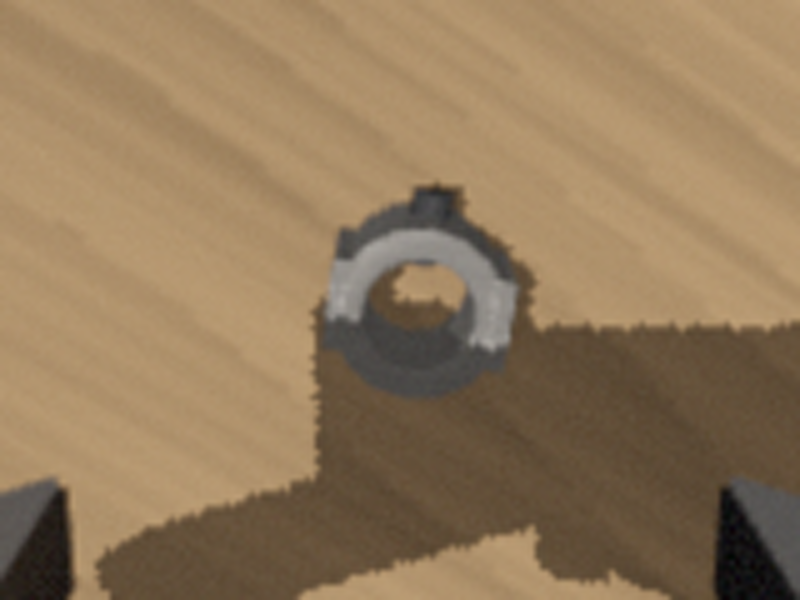

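The crop shows the collar's top centre at about (421,312), the cheeks at left (331,290) and right (513,316), and the screw head at the top, (434,203).

```bash
python3 - <<'E'
from h import *
W=np.load("w3.npy",allow_pickle=True).item()
f=lambda u,v,z:onz(W,180+u/5,125+v/5,z)
c=f(421,312,.036);h=f(434,203,.019);d=h-c;print(c,np.hypot(*d[:2]),np.arctan2(d[1],d[0]))
l=f(331,290,.036);r=f(513,316,.036);e=l-r;print((l+r)/2,np.hypot(*e[:2]),np.arctan2(e[1],e[0])-np.pi/2)
e=f(517,283,.036)-f(508,350,.036);print(np.arctan2(e[1],e[0])); e=f(335,262,.036)-f(327,320,.036);print(np.arctan2(e[1],e[0]))
delta([c[0],c[1],.005],.44)
E
```

```text
[ 0.47412172 -0.31509345  0.036     ] 0.02253609002622829 0.4232542527711427
[ 0.4760755  -0.31416726  0.036     ] 0.0424912209938502 0.42539752385188767
0.469176148416187
0.42707827694726247
t 7.8 shift [0.0004 0.0065 0.1498] turn [ 0.  -0.   7.6] now [ 0.4702 -0.3098  0.1548] [ 3.141 -0.     0.572]
```

```bash
python3 -m creep '[[[0,0.0015,0.0065,0.04,0,0,8],[0,0.0015,0.0065,0.09,0,0,8],[0,0.0015,0.0065,0.13,0,0,8],[0,0.0015,0.0065,0.149,0,0,8],[0,0.0015,0.0065,0.149,0,0,8],[1,0.0015,0.0065,0.149,0,0,8],[1,0.0015,0.0065,0.149,0,0,8],[1,0.0015,0.0065,0.149,0,0,8],[1,0.0015,0.0065,0.149,0,0,8],[1,0.0015,0.0065,0.149,0,0,8],[1,0.0015,0.0065,0.149,0,0,8],[1,0.0015,0.0065,0.149,0,0,8]]]'; python3 -m creep '[[[1,0,0,0,0,0,0],[1,0,0,0,0,0,0],[1,0,0,0,0,0,0]]]'
```

```text
t: 9.3
position: [0.4742, -0.3155, 0.0055]
eef_rot: [-3.141, 0.0, 0.43]
contact_force: [-0.9, 1.5, 1.2]
opening: 0.0429
grip_force: 30.0
t: 9.68
position: [0.4743, -0.3155, 0.0055]
eef_rot: [-3.141, 0.0, 0.43]
contact_force: [-0.7, 3.1, 3.1]
opening: 0.0427
grip_force: 30.0
```

```bash
python3 -m creep '[[[1,0,0,-0.04,0,0,0],[1,0,0,-0.09,0,0,0],[1,0,0,-0.14,0,0,0],[1,0,0,-0.165,0,0,0],[1,0,0,-0.165,0,0,0],[1,0,0,-0.165,0,0,0]]]'; python3 - <<'E'
from h import *
delta([.532,.129,.17],-.287)
E
```

```text
t: 10.42
position: [0.4737, -0.3155, 0.168]
eef_rot: [-3.139, 0.002, 0.43]
contact_force: [-0.1, 0.2, -3.1]
opening: 0.0427
grip_force: 30.0
t 10.43 shift [ 0.2384 -0.3797 -0.0013] turn [-0.1  0.1 41.1] now [ 0.4737 -0.3155  0.168 ] [-3.139e+00  2.000e-03  4.300e-01]
```

```bash
python3 -m creep '[[[1,0.02,-0.032,-0.001,0,0,4],[1,0.05,-0.08,-0.001,0,0,10],[1,0.08,-0.127,-0.001,0,0,16],[1,0.11,-0.175,-0.001,0,0,22],[1,0.14,-0.223,-0.001,0,0,28],[1,0.17,-0.271,-0.001,0,0,34],[1,0.2,-0.318,-0.001,0,0,38],[1,0.225,-0.358,-0.001,0,0,41],[1,0.2384,-0.3797,-0.001,0,0,41],[1,0.2384,-0.3797,-0.001,0,0,41],[1,0.2384,-0.3797,-0.001,0,0,41],[1,0.2384,-0.3797,-0.001,0,0,41]]]'; python3 - <<'E'
from h import *
s=status.get_obs();print(s['joints'].round(2),s['dq'].round(3))
W=imaging.camera_params("wrist");im=imaging.snapshot("wrist")[...,::-1];np.save("w4.npy",W)
A=imaging.camera_params("scene");sc=imaging.snapshot("scene")[...,::-1]
cv2.imwrite("pics/w4.png",im);cv2.imwrite("pics/s4.png",sc)
x=proj(W,[.532,.129,.14]).astype(int);y=proj(A,[.532,.129,.14]).astype(int);print(x,y)
f=lambda i,c:cv2.resize(i[c[1]-50:c[1]+70,c[0]-40:c[0]+40],(400,600),interpolation=cv2.INTER_CUBIC)
cv2.imwrite("pics/c4.png",np.hstack([f(im,x),f(sc,y)]))
E
```

```text
t: 11.92
position: [0.5324, 0.1275, 0.1707]
eef_rot: [3.141, 0.001, -0.287]
contact_force: [-0.7, 0.4, -3.2]
opening: 0.043
grip_force: 30.0
[ 0.13  0.09  1.43 -0.    1.62  1.99] [-0.004 -0.006 -0.009  0.002  0.     0.   ]
[256 216] [286 154]
```

View pics/c4.png

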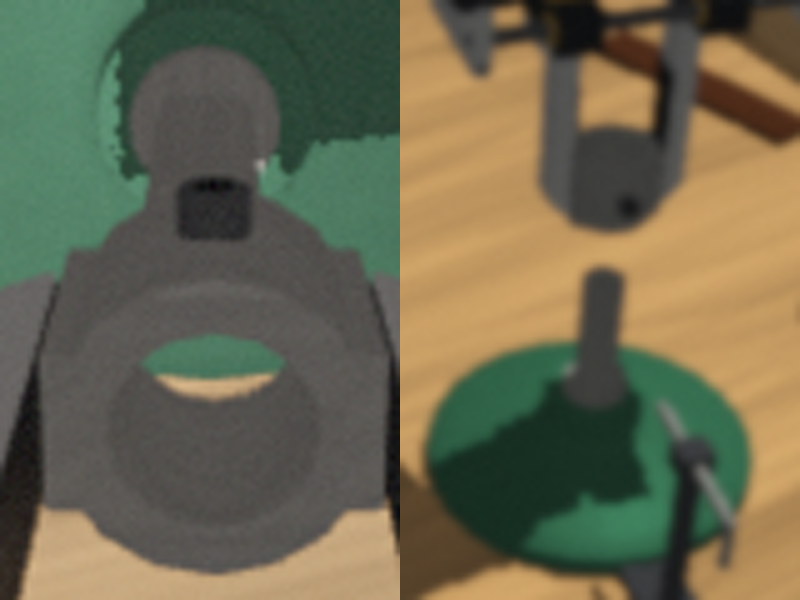

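The left crop (wrist) shows the collar's bore centred at (213,429), the screw head at (214,210) and the spindle's shoulder centred at about (205,116). The right crop (scene) shows the collar above the spindle, with a clear gap.

```bash
python3 - <<'E'
from h import *
W=np.load("w4.npy",allow_pickle=True).item()
f=lambda u,v,z:onz(W,216+u/5,166+v/5,z)
n=np.array([np.cos(.287),-np.sin(.287)]);t=np.array([np.sin(.287),np.cos(.287)])
p=status.get_obs()['position'][:2];print('tcp',p)
zt=.1707-.0055+.036
for nm,q in (("collar",f(213,429,zt)),("collar cheeks",f((42+388)/2,429,zt)),("head",f(214,210,zt-.018)),("shoulder",f(205.5,116,.058)),("shaft@z.09",f(205,190,.10))):
    q=q[:2];print(nm,q,"rel tcp along key %.4f across %.4f"%((q-p)@n,(q-p)@t))
print('w:',np.hypot(*(f(131,116,.058)-f(280,116,.058))[:2]), np.hypot(*(f(42,429,zt)-f(388,429,zt))[:2]))
E
```

```text
tcp [0.53263344 0.1276829 ]
collar [0.53218961 0.1271619 ] rel tcp along key -0.0003 across -0.0006
collar cheeks [0.53211898 0.12692335] rel tcp along key -0.0003 across -0.0009
head [0.55364514 0.12064648] rel tcp along key 0.0221 across -0.0008
shoulder [0.53247984 0.12837911] rel tcp along key -0.0003 across 0.0006
shaft@z.09 [0.52931528 0.12932263] rel tcp along key -0.0036 across 0.0006
w: 0.03380124285343107 0.04303921794371971
```

```bash
python3 -m creep '[[[1,0,-0.0013,0.015,0,0,0],[1,0,-0.0013,0.03,0,0,0],[1,0,-0.0013,0.04,0,0,0],[1,0,-0.0013,0.046,0,0,0],[1,0,-0.0013,0.05,0,0,0],[1,0,-0.0013,0.05,0,0,0],[1,0,-0.0013,0.05,0,0,0]]]'; python3 -c "
from plant import status;s=status.get_obs();print(s['torque'])"
```

```text
t: 12.9
position: [0.5334, 0.13, 0.122]
eef_rot: [-3.141, -0.001, -0.285]
contact_force: [0.9, -0.1, -2.3]
opening: 0.043
grip_force: 30.0
[-0.01422355  0.11377961  0.02365635]
```

```bash
python3 -m creep '[[[1,0,0,0.004,0,0,0],[1,0,0,0.008,0,0,0],[1,0,0,0.012,0,0,0],[1,0,0,0.015,0,0,0],[1,0,0,0.015,0,0,0]]]'; python3 -c "
from plant import status;s=status.get_obs();print(s['torque'])"
```

```text
t: 13.52
position: [0.5328, 0.1299, 0.106]
eef_rot: [3.141, 0.001, -0.285]
contact_force: [0.3, -0.7, -2.4]
opening: 0.0428
grip_force: 30.0
[ 0.0068999   0.16367096 -0.05042176]
```

```bash
python3 -m creep '[[[1,0,0,0.004,0,0,0],[1,0,0,0.008,0,0,0],[1,0,0,0.0115,0,0,0],[1,0,0,0.0115,0,0,0],[1,-0.0015,0,0.0115,0,0,0],[1,-0.003,0,0.0115,0,0,0],[1,-0.003,0,0.0115,0,0,0],[1,-0.003,0,0.0115,0,0,0]]]'; python3 -c "
from plant import status;s=status.get_obs();print(s['torque'])"
```

```text
t: 14.52
position: [0.5306, 0.1307, 0.0952]
eef_rot: [-3.141, -0.001, -0.285]
contact_force: [1.1, 0.3, -2.7]
opening: 0.0429
grip_force: 30.0
[-0.06013445 -0.13507629 -0.02848088]
```

```bash
python3 -m creep '[[[1,-0.001,0,0.0005,0,0,0],[1,-0.002,0,0.0005,0,0,0],[1,-0.003,0,0.0005,0,0,0],[1,-0.003,0,0.0005,0,0,0],[1,-0.003,0,0.0005,0,0,0]]]'; python3 -c "
from plant import status;s=status.get_obs();print(s['torque'])"
```

```text
t: 15.15
position: [0.5305, 0.1308, 0.0953]
eef_rot: [-3.141, -0.008, -0.286]
contact_force: [8.9, -3.0, -5.0]
opening: 0.0428
grip_force: 30.0
[-0.40555515 -1.46821821 -0.0527583 ]
```

```bash
python3 - <<'E'
from h import *
W=imaging.camera_params("wrist");im=imaging.snapshot("wrist")[...,::-1]
A=imaging.camera_params("scene");sc=imaging.snapshot("scene")[...,::-1]
x=proj(W,[.532,.129,.125]).astype(int);y=proj(A,[.532,.129,.11]).astype(int)
f=lambda i,c:cv2.resize(i[c[1]-60:c[1]+60,c[0]-40:c[0]+40],(400,600),interpolation=cv2.INTER_CUBIC)
cv2.imwrite("pics/c5.png",np.hstack([f(im,x),f(sc,y)]))
s=status.get_obs();print(s['t'],s['contact_force'],s['dq'].round(3),s['position'])
E
```

```text
15.25 [ 8.90157622 -3.11378832 -5.14842509] [ 0.     0.002 -0.     0.     0.001 -0.001] [0.5304701  0.13079108 0.09525181]
```

View pics/c5.png

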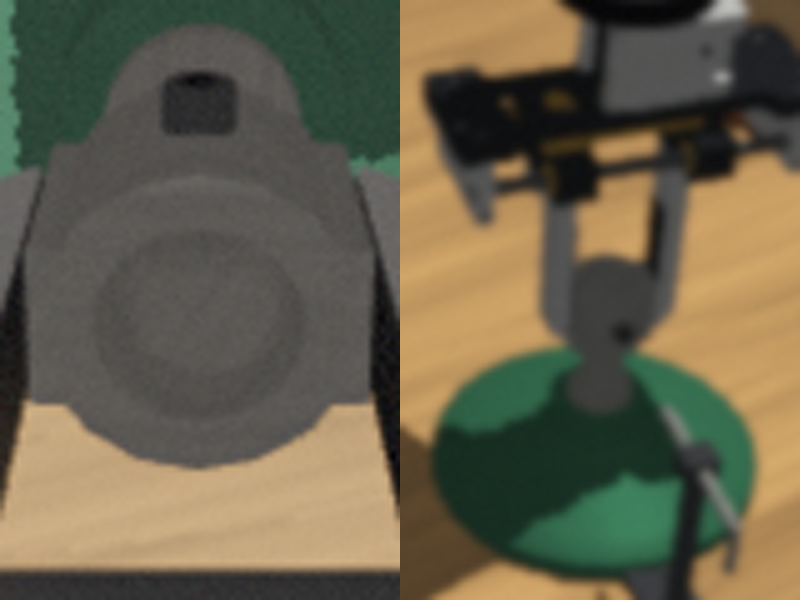

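The wrist crop shows the spindle's end filling the bore, level with the rim at (200,320). The screw faces the key, and the steady push is about 9 N.

```bash
python3 -c "
from plant import robot;print(robot.job_done())"
```

```text
the job is handed in; nothing more can be done
None
```

The job is handed in at about 15 s of the 56 s allowed: I turned the spindle so its flat faces the key, and the arm still grips the collar on it. By my measurements the collar is flush to about 1 mm and upright, with its screw pressed on the flat at about 9 N. The hand-in returned no verdict.

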